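# Empty the tilting cutter and take off its blade cap

### The arm

A 6-joint arm with a two-finger parallel gripper is mounted at the origin on the work surface. World frame = base frame: x ahead of the robot, y to its left, z up, the work surface at z = 0. Lengths are in mm, angles in rad, forces in N, time in s.
With the tool pointing down it reaches from about 350 to 975 mm from the base axis. Payload 17.4 kg.
Tool frame: the origin (TCP) lies between the finger pads, 19 mm behind the fingertips; this is the grasp point; z points along the fingers, y is the line along which they close (so a half turn about z gives the same grasp; the last joint's range is limited). The gripper opens to 85 mm and grips with 20 to 120 N. Pads are 22 mm wide; open, the fingers measure 114 mm over their backs; the gripper's body (76 mm by 85 mm) begins 54 mm behind the grasp point. The pads swing forward as they close: fully open they stand 13 mm farther back than shut.
Start: joints at [1.246, 0.116, 1.442, -0, 1.584, -0.038], TCP at [190.955, 647.433, 250.003] pointing down, gripper open.
Joint ranges: [-2.83, 2.83], [-0.83, 2.19], [0.07, 2.5], [-1.14, 4.28], [0.01, 3], [-2.97, 2.97]. Speed limits (rad/s): [1.89, 1.89, 2.22, 3.14, 3.14, 3.14].

### API

Orientations are given as a unit quaternion [w, x, y, z].
In Python, from rig import arm, optics gives the robot as it stands.
- The arm moves only by the tool play_rows, never from a script. Its argument "rows" is a list of rows, each a list of 4 numbers: the shift along the world's x, y, z in cm, then the turn about the world's z in degrees. In form: [[x, y, z, spin], ...]. A call has 1 to 5 rows; each row is the pose to reach, as a shift and turn from the pose commanded when the call began; what a row does not reach only later rows make up. A row lasts 1/12 s, in which the tool goes at most 41.7 mm and 7.16 degrees, less where a joint would pass 70% of its speed; a pose out of reach is approached as far as the arm can. A call with a gripper value outside its range is refused whole. "fingers" is the gripper's target within -1 to 1 (shut at 1, half-way at 0, fully open at -1), set as the call begins (left out, the last holds). The fingers move at their own pace and stop on an object; "newtons" is the grip in N (left out, the last holds). Time passes only in rows, so rows that repeat a pose let the fingers close. It gives the time, the measured TCP pose, the force, the opening and the grip force at its end, in the units of the state.
- arm.get_state(): the state, without advancing time (a new reading comes with each control period).
- optics.grab_frame(name): name is "scene" or "top" or "wrist"; returns the picture (480x640x3 uint8, red, green, blue); there is no depth.
- optics.camera_model(name): a dict with "fx", "fy", "cx", "cy" (pixels), "dist" ([k1, k2, p1, p2, k3] as OpenCV has them; the pictures are not rectified), "R" (3x3) and "t" (3): a world point X has camera coordinates R X + t; the wrist camera has in their place "T_tool_cam" (4x4, takes a point from camera to tool coordinates, whose origin is the TCP and whose axes are the flange's). Camera axes: x right, y down, z forward; pixel columns grow to the right and rows downward; lengths in mm; the calibration is good to about 2 mm. A picture is of the moment at which its call begins: read the wrist's pose just before it. camera_model takes no time and is no camera call.
- arm.job_done(): hands the job in; it is judged then, once.
The state is a dict: "time_s": time; "joint_positions": joint angles; "joint_vel": joint speeds; "joint_efforts": joint torques, N m; "eef_pos": TCP position; "orientation": TCP orientation; "contact_force": force on the tool from outside, world axes, zero at the start; "wrist_torque": the same for the moment, N m; "width": opening from 0.0 (shut) to 1.0 (fully open); "grasp_force": force on a finger pad.
Only numpy, scipy, OpenCV 4.12 (cv2) and the standard library are available. Lean on these libraries where they do the work, as an engineer would, in place of code of your own. Each camera call takes 0.05 s, during which the arm holds its last target. There are 200 camera calls.

### The job

The counter-top cutter is due for washing: take its bowl by the bar handle and tip it right over so that all five shallots drop into the steel pan below, then stand the bowl fully upright again. After that unscrew the black blade cap in the middle of the bowl (its thread may be right- or left-hand, so try one way and, if it will not turn, the other), lift it off and finish with the gripper holding it motionless, clear above the rim of the upright bowl. Leave the pan and the other things on the counter where they are.

Things in the scene. Friction and masses are not known exactly. Their poses are not given: they have to be found in the camera images.
- cutter: Fixed cutter-mixer of grey metal: two 225 mm uprights, 318 mm apart over the bearing covers, carry a steel bowl that tips sideways between them; two foot beams and, at its -y side, a 71 mm high cross beam. Origin: on the counter, straight below the bowl's centre. Own axes: z up, x along the level trunnion axis, +y towards the pan, the side to which the bowl tips; the bowl's bar handle is at -y.
- trunnion (a point): Middle of the axis about which the bowl tips, 205 mm straight above the cutter's origin; the axis runs along the cutter's x.
- bowl (a joint): Tilt of the bowl, rad: 0 = upright, against its stop; grows as it tips towards the cutter's +y; end stop at 2.1. It stays where it is left (friction about 0.55 N m: 4 N at the handle, 8 N when moved briskly). The bowl is 176 mm across, 110 mm deep; upright, its rim is 235 mm above the counter. The shallots roll out on the way to 2 rad; hold it there for a second.
- bowl_handle (a point): Middle of the bar handle: round steel bar, 14 mm thick, along the cutter's x, free for 80 mm, 40 mm clear of the bowl. In the cutter's frame, at tilt t: x = 0, y = -0.135 cos t + 0.030 sin t, z = 0.205 + 0.135 sin t + 0.030 cos t (m): it swings over the top. Pinched from above, the gripper can keep pointing down; the bar turns between the pads.
- bowl_hub (a point): Seat of the cap on the blade hub, on the bowl's axis: 165 mm above the counter when upright. The hub is a 48 mm sleeve; its spindle reaches 19 mm above the seat, inside the cap. A sprung seal ring on the seat presses the cap up with some 6 N and raises it about 3 mm once it is unscrewed.
- cap: Loose black plastic blade cap, about 110 g, screwed on the hub in the middle of the bowl. Origin: centre of its underside, 1 to 2 mm above bowl_hub; own z up. Bell-shaped body 53 mm across and 48 mm high; on top of it a round fluted finger knob, 34 mm across and 24 mm high (48 to 72 mm over the underside), to be gripped from any side. Thread: see cap_grip.
- cap_grip (a point): Point on the axis of the cap's knob, 68 mm over the cap's underside: fingertips of a TCP here clear the bell. Coarse thread, right- or left-hand: the wrong way it stops dead within 0.2 rad and the knob slips in the grip; the right way (under 0.2 N m; grip it with 50 N or more) it climbs 1.5 mm and lifts straight off once turned 0.85 to 1.25 rad (best 1.05); beyond that it catches again.
- pan: Loose stainless-steel pan, 172 x 321 mm (rim 176 x 325), 65 mm deep, walls and floor 3 mm, 1.2 kg. It stands pushed in between the feet of the cutter, partly below the bowl. Origin: centre of its underside; own y is its length.
- shallot_1: One of five brown shallots, 30 mm thick and 37 mm long, 22 g, lying in the cutter's bowl at the start. Origin: at its blunt end; own z runs from there to its tip.
- shallot_2: One of five brown shallots, 30 mm thick and 37 mm long, 22 g, lying in the cutter's bowl at the start. Origin: at its blunt end; own z runs from there to its tip.
- shallot_3: One of five brown shallots, 30 mm thick and 37 mm long, 22 g, lying in the cutter's bowl at the start. Origin: at its blunt end; own z runs from there to its tip.
- shallot_4: One of five brown shallots, 30 mm thick and 37 mm long, 22 g, lying in the cutter's bowl at the start. Origin: at its blunt end; own z runs from there to its tip.
- shallot_5: One of five brown shallots, 30 mm thick and 37 mm long, 22 g, lying in the cutter's bowl at the start. Origin: at its blunt end; own z runs from there to its tip.
- mug: White mug, 82 mm across, 92 mm high; bystander on the counter behind the cutter. Origin: centre of its underside.
- pepper_mill: Dark wooden pepper mill, 54 mm across, 150 mm high; bystander behind the cutter. Origin: centre of its underside.
- spice_jar: Amber glass jar with a metal lid, 56 mm across, 92 mm high; bystander beside the pan. Origin: centre of its underside.
- garlic: White garlic bulb, 54 mm across, 51 mm high; bystander beside the pan. Origin: centre of its underside.
- prep_bowl: Blue bowl, 116 mm across, 50 mm high; bystander beyond the outer end of the pan. Origin: centre of its underside.

How it is judged (in metres and radians):
On the way, in this order (a step that is already met when the one before it is completed fails the run):
1. the bowl is tipped over and all five shallots are in the pan, the cap still on its hub (value of joint bowl above 1.3 rad and distance between cap and bowl_hub below 0.012 m and x of shallot_1 in the frame of pan between -0.084 and 0.084 m and y of shallot_1 in the frame of pan between -0.159 and 0.159 m and z of shallot_1 in the frame of pan between -0.002 and 0.065 m and x of shallot_2 in the frame of pan between -0.084 and 0.084 m and y of shallot_2 in the frame of pan between -0.159 and 0.159 m and z of shallot_2 in the frame of pan between -0.002 and 0.065 m and x of shallot_3 in the frame of pan between -0.084 and 0.084 m and y of shallot_3 in the frame of pan between -0.159 and 0.159 m and z of shallot_3 in the frame of pan between -0.002 and 0.065 m and x of shallot_4 in the frame of pan between -0.084 and 0.084 m and y of shallot_4 in the frame of pan between -0.159 and 0.159 m and z of shallot_4 in the frame of pan between -0.002 and 0.065 m and x of shallot_5 in the frame of pan between -0.084 and 0.084 m and y of shallot_5 in the frame of pan between -0.159 and 0.159 m and z of shallot_5 in the frame of pan between -0.002 and 0.065 m), for 0.2 s.
2. the bowl stands upright again, the cap still on its hub (value of joint bowl below 0.07 rad and distance between cap and bowl_hub below 0.012 m), for 0.2 s.
At the end, for the whole second after the job is handed in: All five shallots lie in the pan, the bowl is upright (tilt below 0.07 rad), and the gripper holds the cap (more than 3 N from the fingers), at rest (slower than 30 mm/s), its underside above the bowl's rim (more than 233 mm above the counter) and free of the cutter (x of shallot_1 in the frame of pan between -0.084 and 0.084 m and y of shallot_1 in the frame of pan between -0.159 and 0.159 m and z of shallot_1 in the frame of pan between -0.002 and 0.065 m and x of shallot_2 in the frame of pan between -0.084 and 0.084 m and y of shallot_2 in the frame of pan between -0.159 and 0.159 m and z of shallot_2 in the frame of pan between -0.002 and 0.065 m and x of shallot_3 in the frame of pan between -0.084 and 0.084 m and y of shallot_3 in the frame of pan between -0.159 and 0.159 m and z of shallot_3 in the frame of pan between -0.002 and 0.065 m and x of shallot_4 in the frame of pan between -0.084 and 0.084 m and y of shallot_4 in the frame of pan between -0.159 and 0.159 m and z of shallot_4 in the frame of pan between -0.002 and 0.065 m and x of shallot_5 in the frame of pan between -0.084 and 0.084 m and y of shallot_5 in the frame of pan between -0.159 and 0.159 m and z of shallot_5 in the frame of pan between -0.002 and 0.065 m and value of joint bowl below 0.07 rad and height (world z) of cap above 0.233 m and contact force between cap and the fingers above 3 N and contact force between cap and cutter below 0.1 N and linear speed of cap below 0.03 m/s); the arm keeps its last pose, push and grip.
It fails at once if a bystander (mug, pepper mill, spice jar, garlic or prep bowl) is moved by more than 30 mm (distance of any of mug, pepper_mill, spice_jar, garlic, prep_bowl from where it was at the start of the episode above 0.03 m).
It fails at once if the pan is shoved by more than 40 mm (distance of pan from where it was at the start of the episode above 0.04 m).
It also fails if it takes over 72 s, if anything falls off the work surface, if the arm or the gripper's body presses on something with over 40 N, if the wrist force passes 120 N, or if a joint passes its speed limit or range.

## Working session

There is one attempt and no reset: what is moved stays moved. The work goes in short steps, Python scripts to look and compute and a tool call to move; the robot and the scene stay as the last step left them, time stands still between calls to the robot, and variables do not carry over. Pictures are saved under pics/ and viewed, at most 10 in all, crops included, and the job is handed in when it is done.

Besides the shell and the picture viewer there is one more tool, called after "Request:" as name(argument=value, ...) on one line, values as JSON. play_rows: Moves the arm, as the interface text tells. Its arguments: {"type":"object","properties":{"rows":{"type":"array","items":{"type":"array","items":{"type":"number"}}},"fingers":{"type":"number"},"newtons":{"type":"number"}},"required":["rows"]}

```bash
mkdir -p pics; python3 - <<'E'
from rig import arm, optics
import cv2
s=arm.get_state();print(s)
for n in("scene","top"):
    f=optics.grab_frame(n);cv2.imwrite(f"pics/{n}0.png",f[:,:,::-1])
    m=optics.camera_model(n);print(n,m)
E
```

```text
{'time_s': 0.0, 'joint_positions': array([ 1.24617529e+00,  1.16507836e-01,  1.44228540e+00, -3.60492876e-06,
        1.58397028e+00, -3.77887432e-02]), 'joint_vel': array([ 0.00102589, -0.0003207 ,  0.00032117, -0.0002398 ,  0.00188329,
        0.00043252]), 'joint_efforts': array([ 1.75207304e-03, -7.31986499e+01, -6.32502937e+01,  4.11473854e-05,
        6.11384792e-03, -5.63978048e-06]), 'eef_pos': array([190.91726901, 647.26519567, 249.23491142]), 'orientation': array([-1.03730801e-04,  1.42925016e-01,  9.89733346e-01, -5.76172031e-04]), 'contact_force': array([ 0.03183295,  0.36587628, -0.53292407]), 'wrist_torque': array([0.01263836, 0.02497923, 0.01428844]), 'grasp_force': 0.0, 'width': 0.998557409004882}
scene {'fx': 571.9238179650723, 'fy': 571.9238179650723, 'cx': 316.58276700687, 'cy': 235.19509210844762, 'dist': array([-0.03969941,  0.        ,  0.        ,  0.        ,  0.        ]), 'R': array([[-0.76154405,  0.64791734, -0.01593047],
       [ 0.53267382,  0.61170978, -0.58486729],
       [-0.36920084, -0.45388795, -0.81097255]]), 't': array([ 361.57364537, -228.50589535, 1726.40673867])}
top {'fx': 445.90161010857946, 'fy': 445.90161010857946, 'cx': 315.0489500934095, 'cy': 238.22183812351594, 'dist': array([-0.08778469,  0.        ,  0.        ,  0.        ,  0.        ]), 'R': array([[-0.01184599, -0.99951025, -0.02896417],
       [-0.99393145,  0.014938  , -0.10898228],
       [ 0.10936158,  0.0274974 , -0.99362163]]), 't': array([ 81.827239  , 554.97086565, 933.60767899])}
```

View pics/top0.png

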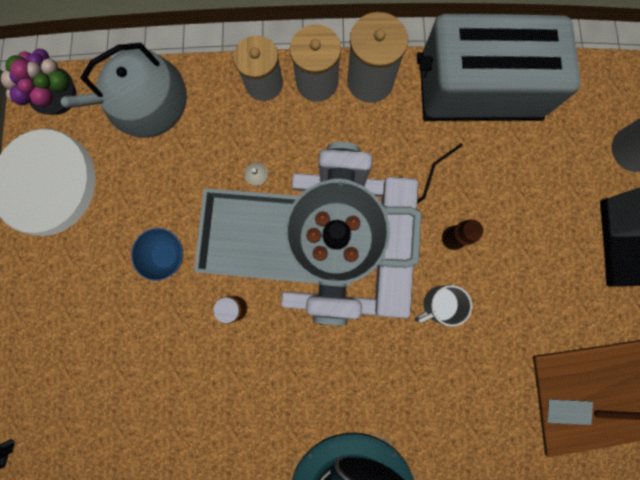

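View pics/scene0.png

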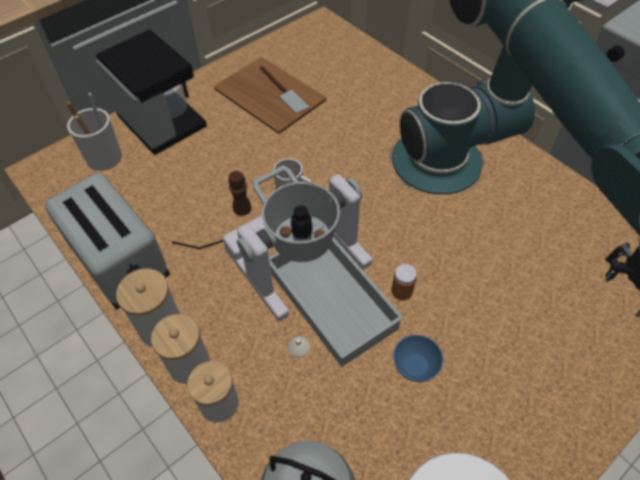

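The top view shows the bowl centred near (338,232), the black knob near (337,234) and the handle bar near x=416, y 212-263. The pan is to the left, so cutter +y is roughly world +y. In the scene view the knob is near (302,217).

```bash
cat > h.py <<'E'
import numpy as np, cv2
from rig import arm, optics
def ray(n,px):
    m=optics.camera_model(n);K=np.array([[m['fx'],0,m['cx']],[0,m['fy'],m['cy']],[0,0,1]])
    u=cv2.undistortPoints(np.array([[px]],float),K,m['dist'])[0,0]
    R=np.array(m['R']);return -R.T@m['t'], R.T@np.array([u[0],u[1],1.])
def onz(n,px,z):
    c,d=ray(n,px);return c+d*(z-c[2])/d[2]
def proj(n,X):
    m=optics.camera_model(n);K=np.array([[m['fx'],0,m['cx']],[0,m['fy'],m['cy']],[0,0,1]])
    return cv2.projectPoints(np.array(X,float).reshape(-1,1,3),cv2.Rodrigues(np.array(m['R']))[0],np.array(m['t']),K,m['dist'])[0][:,0]
def tri(p,q):
    (a,d),(b,e)=ray("top",p),ray("scene",q)
    s=np.linalg.lstsq(np.c_[d,-e],b-a,rcond=None)[0]
    return (a+d*s[0]+b+e*s[1])/2,np.linalg.norm(a+d*s[0]-b-e*s[1])
E
python3 - <<'E'
from h import *
np.set_printoptions(precision=1,suppress=True)
t=cv2.imread("pics/top0.png");s=cv2.imread("pics/scene0.png")
for n,p,z in [("bowl rim L",(287,234),235),("rim R",(388,234),235),("rim T",(338,181),235),("rim B",(338,285),235),("bar a",(415,212),235),("bar b",(415,263),235),("jug up",(346,162),225),("up dn",(334,307),225),("pan c1",(206,190),65),("pan c2",(196,271),65)]:
    print(n,onz("top",p,z))
g=lambda im:cv2.cvtColor(im,cv2.COLOR_BGR2GRAY)
for n,im,(x0,x1,y0,y1) in [("top",t,(322,352,218,252)),("scene",s,(285,318,200,245))]:
    m=(im[y0:y1,x0:x1].max(2)<28).astype(np.uint8)
    c=max(cv2.findContours(m,0,1)[0],key=cv2.contourArea);(x,y),r=cv2.minEnclosingCircle(c);print(n,x+x0,y+y0,r,cv2.boundingRect(c))
a=cv2.resize(t[150:330,280:430],None,fx=4,fy=3.3*4/3.3,interpolation=2)[:600*1]
b=cv2.resize(t[140:340,185:435],(750,600),interpolation=2)
cv2.imwrite("pics/c1.png",b)
E
```

```text
bowl rim L [541.6 116.6 235. ]
rim R [539.  -55.6 235. ]
rim T [632.6  27.8 235. ]
rim B [453.7  31.  235. ]
bar a [ 576.2 -103.1  235. ]
bar b [488.9 -99.9 235. ]
jug up [669.   12.8 225. ]
up dn [416.6  38.2 225. ]
pan c1 [659.8 306.   65. ]
pan c2 [486.8 324.7  65. ]
top 336.28125 234.0 14.036360740661621 (1, 3, 27, 28)
scene 301.5304183959961 224.8346004486084 12.650591850280762 (8, 13, 18, 25)
```

View pics/c1.png

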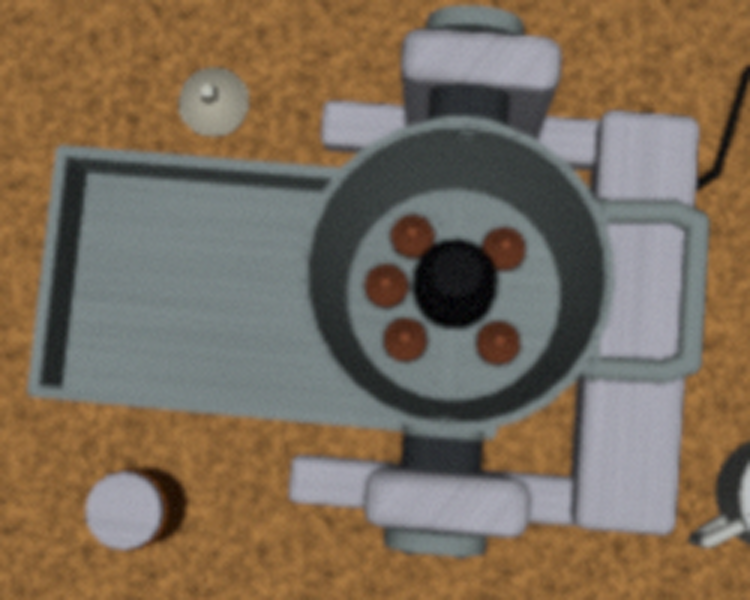

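In the crop, the rim spans x 308-610 and y 117-424. The handle bar runs from (698,215) to (691,367). The upright tops are centred at (481,57) and (448,501), and the knob is at about (456,283).

```bash
python3 - <<'E'
from h import *
np.set_printoptions(precision=1,suppress=True)
f=lambda p:(p[0]/3+185-.33,p[1]/3+140-.33)
P={}
for n,p,z in [("L",(308,270),235),("R",(611,285),235),("T",(465,117),235),("B",(455,422),235),("ba",(698,215),235),("bb",(691,367),235),("ua",(481,57),225),("ub",(448,501),225),("ca",(475,10),215),("cb",(436,550),215),("p1",(60,150),65),("p2",(33,392),65),("p3",(335,172),65),("p4",(370,425),65)]:
    P[n]=onz("top",f(p),z)[:2];print(n,P[n])
print("centre",(P["L"]+P["R"])/2,(P["T"]+P["B"])/2,"bar",(P["ba"]+P["bb"])/2,"upr",(P["ua"]+P["ub"])/2,)
for a,b in(("ub","ua"),("bb","ba"),("p2","p1"),("p4","p2"),("p3","p1")):
    d=P[a]-P[b] if a[0]=='p' and b in("p2",) else P[b]-P[a]
    print(a,b,np.linalg.norm(d),np.degrees(np.arctan2(d[1],d[0])))
print("knob top 239:",onz("top",(336.6,234),239))
# check by reprojection in scene
c=np.array([543,31]);th=np.radians(-4)
for q in ((302,212),(301.5,208)): print(tri((336.5,234),q))
X=[[*c,238]];print(proj("scene",X),proj("top",X))
E
```

```text
L [549.1 116. ]
R [537.8 -56.2]
T [636.7  24.9]
B [461.6  33.7]
ba [ 577.3 -107.2]
bb [ 490.6 -100. ]
ua [675.1  14.5]
ub [417.1  38.1]
ca [707.2  17. ]
cb [388.9  45.3]
p1 [660.6 308.9]
p2 [488.2 325.4]
p3 [640.6 112. ]
p4 [462.8  89.1]
centre [543.5  29.9] [549.1  29.3] bar [ 534.  -103.6] upr [546.1  26.3]
ub ua 259.0865023097079 -5.245045407955689
bb ba 87.02965201188877 -4.725760156940651
p2 p1 173.21712279736064 -5.4565722340021345
p4 p2 237.65658104268456 -96.12955669972439
p3 p1 197.94139185734713 84.20574869041364
knob top 239: [539.8  32.  239. ]
(array([541.3,  31.8, 227.6]), np.float64(0.33012517877034186))
(array([540.5,  31.4, 241.2]), np.float64(2.414876391132744))
[[301.1 209.4]] [[337.1 232.2]]
```

Request:
play_rows(rows=[[8.6,-18,3,4],[8.6,-18,3,4],[8.6,-18,3,4],[8.6,-18,3,4],[8.6,-18,3,4]], fingers=0, newtons=40)

```text
time_s: 0.52
eef_pos: [277.4, 465.2, 280.1]
orientation: [0.0, 0.108, 0.994, -0.0]
contact_force: [0.7, 0.3, 0.7]
width: 0.499
grasp_force: 0.0
```

Request:
play_rows(rows=[[8.6,-18,3,4],[8.6,-18,3,4],[8.6,-18,3,4],[8.6,-18,3,4],[8.6,-18,3,4]])

```text
time_s: 0.93
eef_pos: [363.3, 285.1, 310.4]
orientation: [0.0, 0.074, 0.997, 0.0]
contact_force: [-0.7, 0.0, 0.8]
width: 0.502
grasp_force: 0.0
```

Request:
play_rows(rows=[[8.6,-18,3,3],[8.6,-18,3,3],[8.6,-18,3,3],[8.6,-18,3,3],[8.6,-18,3,3]])

```text
time_s: 1.35
eef_pos: [449.4, 104.9, 340.3]
orientation: [0.0, 0.048, 0.999, -0.0]
contact_force: [0.3, 0.4, 0.1]
width: 0.502
grasp_force: 0.0
```

Request:
play_rows(rows=[[8.5,-17,0,0],[8.5,-17,0,0],[8.5,-17,0,0],[8.5,-17,0,0],[8.5,-17,0,0]])

```text
time_s: 1.77
eef_pos: [534.8, -66.1, 339.2]
orientation: [-0.0, 0.048, 0.999, -0.0]
contact_force: [0.6, 0.2, -0.0]
width: 0.501
grasp_force: 0.0
```

```bash
cat >> h.py <<'E'
from scipy.spatial.transform import Rotation as Rn
def wray(px,s):
    m=optics.camera_model("wrist");K=np.array([[m['fx'],0,m['cx']],[0,m['fy'],m['cy']],[0,0,1]])
    u=cv2.undistortPoints(np.array([[px]],float),K,np.array(m['dist']))[0,0]
    T=np.array(m['T_tool_cam']);q=s['orientation'];R=Rn.from_quat([q[1],q[2],q[3],q[0]]).as_matrix()
    return R@T[:3,3]+s['eef_pos'], R@T[:3,:3]@np.array([u[0],u[1],1.])
def wz(px,s,z):
    c,d=wray(px,s);return c+d*(z-c[2])/d[2]
E
python3 - <<'E'
from h import *
import pickle
s=arm.get_state();f=optics.grab_frame("wrist");cv2.imwrite("pics/w1.png",f[:,:,::-1]);pickle.dump(s,open("s1.pkl","wb"))
print(s['eef_pos'],s['joint_positions']);print(optics.camera_model("wrist"))
E
```

```text
[534.83008605 -66.11783617 339.22365956] [-1.70038391e-01 -1.89769853e-01  1.59623003e+00 -5.99514025e-04
  1.73601702e+00 -1.64413575e+00]
{'fx': 379.3193039270082, 'fy': 379.3193039270082, 'cx': 316.3335631438212, 'cy': 236.56972169689354, 'dist': array([-0.01170333,  0.        ,  0.        ,  0.        ,  0.        ]), 'T_tool_cam': array([[-2.14162760e-05, -9.44433386e-01, -3.28702872e-01,
         8.36548331e+01],
       [ 9.99999612e-01, -3.09593861e-04,  8.24375244e-04,
         7.97641078e-01],
       [-8.80331895e-04, -3.28702727e-01,  9.44433027e-01,
        -1.23838926e+02],
       [ 0.00000000e+00,  0.00000000e+00,  0.00000000e+00,
         1.00000000e+00]])}
```

View pics/w1.png

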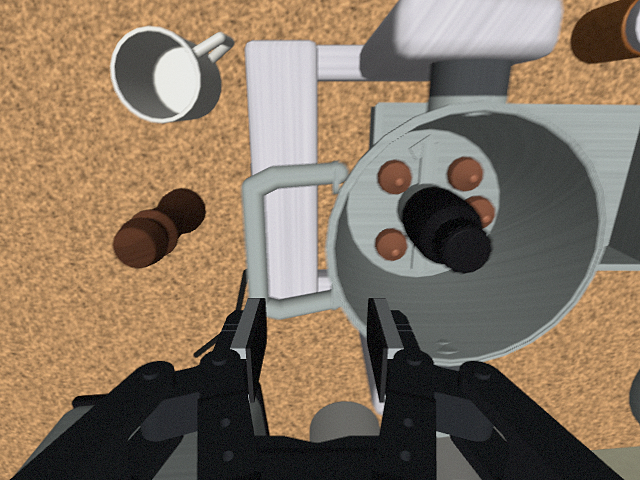

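The wrist view shows the handle bar centred near (256,243), from y 182 to 303. The knob top is near (466,246), and the rim spans about x 329-604 and y 100-361.

```bash
python3 - <<'E'
from h import *
import pickle
np.set_printoptions(precision=1,suppress=True)
s=pickle.load(open("s1.pkl","rb"))
for n,p,z in [("bar",(256.5,243),235),("barA",(256,186),235),("barB",(257,300),235),("knob",(466,246),238.5),("L",(329,240),235),("R",(605,215),235),("T",(470,100),235),("B",(460,362),235)]: print(n,wz(p,s,z))
def tri2(p,q):
    (a,d),(b,e)=ray("top",p),wray(q,s)
    r=np.linalg.lstsq(np.c_[d,-e],b-a,rcond=None)[0]
    return (a+d*r[0]+b+e*r[1])/2,np.linalg.norm(a+d*r[0]-b-e*r[1])
print(tri2((416.2,236.8),(256.5,243)))
E
```

```text
bar [ 531.2 -103.3  235. ]
barA [494.6 -98.2 235. ]
barB [ 571.9 -109.1  235. ]
knob [544.8  29.1 238.5]
L [533.7 -56.9 235. ]
R [533.8 117.3 235. ]
T [457.3  30.  235. ]
B [636.   29.2 235. ]
(array([ 534.5, -105.3,  225.5]), np.float64(0.1928345842490994))
```

Request:
play_rows(rows=[[-0.2,-3.8,0,0],[-0.2,-3.8,-3,0],[-0.2,-3.8,-7,0],[-0.2,-3.8,-10.3,0],[-0.2,-3.8,-10.3,0]])

```text
time_s: 2.23
eef_pos: [529.9, -100.2, 230.0]
orientation: [-0.004, 0.048, 0.999, 0.001]
contact_force: [-1.0, -0.0, -1.3]
width: 0.498
grasp_force: 0.0
```

Request:
play_rows(rows=[[0,0,0,0],[0,0,0,0],[0,0,0,0],[0,0,0,0],[0,0,0,0]], fingers=1, newtons=35)

```text
time_s: 2.65
eef_pos: [532.2, -103.5, 240.5]
orientation: [0.001, 0.048, 0.999, -0.004]
contact_force: [-6.0, -27.8, 0.9]
width: 0.146
grasp_force: 36.5
```

Request:
play_rows(rows=[[0,0,0,0],[0,0,0,0],[0,0,0,0]])

```text
time_s: 2.9
eef_pos: [532.2, -103.6, 240.4]
orientation: [0.001, 0.048, 0.999, -0.004]
contact_force: [-7.0, -27.9, 1.9]
width: 0.152
grasp_force: 36.5
```

```bash
python3 - <<'E'
import numpy as np
np.set_printoptions(precision=2,suppress=True)
C=np.array([545.3,30.2]);th=np.radians(-5.3);ax=np.array([-np.sin(th),np.cos(th)])
h=lambda t:np.r_[C+ax*(-135*np.cos(t)+30*np.sin(t)),205+135*np.sin(t)+30*np.cos(t)]
for t in np.arange(0,2.06,.08): print(round(t,2),(h(t)-h(0))/10)
E
```

```text
0.0 [0. 0. 0.]
0.08 [0.03 0.28 1.07]
0.16 [0.06 0.65 2.11]
0.24 [0.1  1.1  3.12]
0.32 [0.15 1.62 4.09]
0.4 [0.21 2.22 5.02]
0.48 [0.27 2.9  5.9 ]
0.56 [0.34 3.64 6.71]
0.64 [0.41 4.44 7.47]
0.72 [0.49 5.31 8.16]
0.8 [0.58 6.22 8.77]
0.88 [0.67 7.18 9.32]
0.96 [0.76 8.18 9.78]
1.04 [ 0.85  9.21 10.16]
1.12 [ 0.95 10.27 10.46]
1.2 [ 1.05 11.36 10.67]
1.28 [ 1.15 12.45 10.79]
1.36 [ 1.26 13.55 10.83]
1.44 [ 1.36 14.65 10.78]
1.52 [ 1.46 15.74 10.63]
1.6 [ 1.56 16.82 10.41]
1.68 [ 1.66 17.88 10.09]
1.76 [ 1.75 18.9   9.69]
1.84 [ 1.85 19.9   9.22]
1.92 [ 1.93 20.85  8.66]
2.0 [ 2.02 21.75  8.03]
```

Request:
play_rows(rows=[[0,-0.2,0,0],[0,-0.2,0,0],[0,-0.2,0,0]])

```text
time_s: 3.15
eef_pos: [532.2, -103.8, 240.4]
orientation: [0.001, 0.048, 0.999, -0.002]
contact_force: [-7.5, -10.3, 3.5]
width: 0.147
grasp_force: 36.4
```

Request:
play_rows(rows=[[0,-0.3,1,0],[0.1,0,2.1,0],[0.1,0.4,3.1,0],[0.2,0.9,4.1,0],[0.2,1.5,5,0]])

```text
time_s: 3.57
eef_pos: [533.9, -84.4, 286.7]
orientation: [-0.001, 0.046, 0.999, 0.003]
contact_force: [7.3, 20.1, -27.1]
width: 0.144
grasp_force: 34.6
```

Request:
play_rows(rows=[[0.1,0.9,0.7,0],[0.1,1.6,1.5,0],[0.2,2.4,2.3,0],[0.3,3.3,2.9,0],[0.4,4.2,3.6,0]])

```text
time_s: 3.98
eef_pos: [537.7, -47.0, 326.5]
orientation: [0.001, 0.048, 0.999, -0.002]
contact_force: [-7.5, -16.0, -2.1]
width: 0.148
grasp_force: 35.2
```

Request:
play_rows(rows=[[0.1,1.0,0.5,0],[0.2,2.0,1.0,0],[0.3,3.0,1.4,0],[0.4,4.0,1.7,0],[0.5,5.1,1.9,0]])

```text
time_s: 4.4
eef_pos: [543.2, 3.7, 348.2]
orientation: [0.004, 0.049, 0.999, -0.002]
contact_force: [-3.1, -15.4, 7.1]
width: 0.145
grasp_force: 37.6
```

Request:
play_rows(rows=[[0.1,1.1,0.1,0],[0.2,2.2,0.2,0],[0.3,3.3,0.1,0],[0.4,4.4,0,0],[0.5,5.5,-0.3,0]])

```text
time_s: 4.82
eef_pos: [548.6, 59.7, 345.1]
orientation: [0.004, 0.048, 0.999, -0.001]
contact_force: [-1.3, -11.5, 25.4]
width: 0.15
grasp_force: 41.2
```

Request:
play_rows(rows=[[0.1,1.1,0,0],[0.2,2.1,-0.4,0],[0.3,3.1,-0.9,0],[0.4,4.1,-1.5,0],[0.5,5.0,-2.1,0]])

```text
time_s: 5.23
eef_pos: [553.3, 109.8, 322.1]
orientation: [0.003, 0.048, 0.999, -0.001]
contact_force: [-4.6, -13.8, 8.6]
width: 0.145
grasp_force: 40.4
```

Request:
play_rows(rows=[[0,0,0,0],[0,0,0,0],[0,0,0,0],[0,0,0,0],[0,0,0,0]])

```text
time_s: 5.65
eef_pos: [553.5, 110.5, 321.6]
orientation: [0.002, 0.047, 0.999, 0.0]
contact_force: [-0.5, -0.5, 6.7]
width: 0.149
grasp_force: 40.1
```

Request:
play_rows(rows=[[0,0,0,0],[0,0,0,0],[0,0,0,0],[0,0,0,0],[0,0,0,0]])

```text
time_s: 6.07
eef_pos: [553.5, 110.5, 321.6]
orientation: [0.002, 0.047, 0.999, 0.0]
contact_force: [-0.8, -0.3, 7.1]
width: 0.147
grasp_force: 40.1
```

Request:
play_rows(rows=[[0,0,0,0],[0,0,0,0],[0,0,0,0],[0,0,0,0],[0,0,0,0]])

```text
time_s: 6.48
eef_pos: [553.5, 110.5, 321.6]
orientation: [0.002, 0.047, 0.999, 0.0]
contact_force: [0.2, -0.5, 7.1]
width: 0.147
grasp_force: 40.1
```

```bash
python3 - <<'E'
from h import *
f=optics.grab_frame("scene");cv2.imwrite("pics/s2.png",cv2.resize(f[150:420,200:480,::-1],None,fx=2,fy=2))
E
```

```text
(no output)
```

View pics/s2.png

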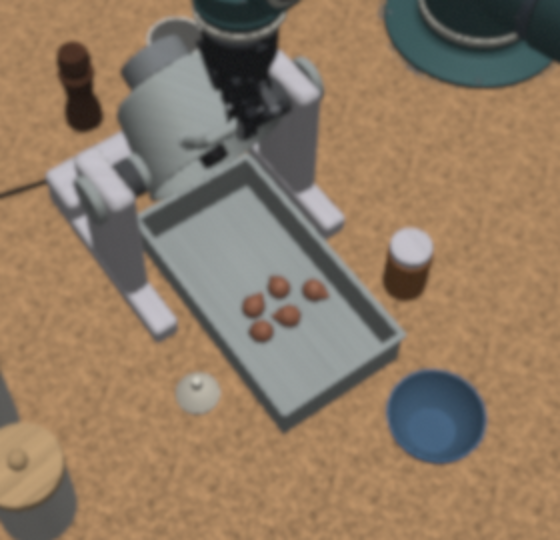

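All five shallots lie in the pan, around (250-320, 285-330). Now I'll swing the bowl back.

Request:
play_rows(rows=[[-0.1,-0.9,0.6,0],[-0.2,-1.9,1.2,0],[-0.3,-2.9,1.7,0],[-0.4,-3.9,2.1,0],[-0.5,-5.0,2.3,0]])

```text
time_s: 6.95
eef_pos: [548.6, 60.2, 344.6]
orientation: [0.003, 0.047, 0.999, 0.0]
contact_force: [3.9, -2.8, -3.4]
width: 0.146
grasp_force: 38.5
```

Request:
play_rows(rows=[[-0.1,-1.1,0.2,0],[-0.2,-2.2,0.3,0],[-0.3,-3.3,0.4,0],[-0.4,-4.4,0.3,0],[-0.5,-5.5,0.2,0]])

```text
time_s: 7.37
eef_pos: [543.1, 4.6, 344.1]
orientation: [0.001, 0.047, 0.999, 0.0]
contact_force: [5.9, 0.5, -3.4]
width: 0.147
grasp_force: 40.3
```

Request:
play_rows(rows=[[-0.1,-1.1,-0.3,0],[-0.2,-2.2,-0.6,0],[-0.3,-3.2,-1.0,0],[-0.4,-4.2,-1.4,0],[-0.5,-5.1,-1.9,0]])

```text
time_s: 7.78
eef_pos: [538.0, -46.4, 323.4]
orientation: [0.0, 0.047, 0.999, 0.0]
contact_force: [9.5, 5.7, -5.3]
width: 0.144
grasp_force: 39.6
```

Request:
play_rows(rows=[[-0.1,-0.9,-0.6,0],[-0.2,-1.7,-1.3,0],[-0.2,-2.5,-2.1,0],[-0.3,-3.3,-2.9,0],[-0.4,-4.0,-3.7,0]])

```text
time_s: 8.2
eef_pos: [533.9, -85.5, 285.6]
orientation: [-0.0, 0.047, 0.999, 0.001]
contact_force: [9.9, 17.9, -7.7]
width: 0.145
grasp_force: 37.9
```

Request:
play_rows(rows=[[0,-0.6,-0.9,0],[-0.1,-1.1,-1.9,0],[-0.1,-1.5,-2.9,0],[-0.2,-1.9,-3.9,0],[-0.2,-2.1,-4.6,0]])

```text
time_s: 8.62
eef_pos: [532.3, -104.6, 240.7]
orientation: [0.001, 0.047, 0.999, 0.003]
contact_force: [3.6, 45.0, 54.2]
width: 0.146
grasp_force: 45.1
```

Request:
play_rows(rows=[[0,0,0,0],[0,0,0,0]])

```text
time_s: 8.78
eef_pos: [532.4, -104.4, 240.7]
orientation: [0.001, 0.046, 0.999, 0.003]
contact_force: [8.2, 23.9, 2.8]
width: 0.146
grasp_force: 39.0
```

Request:
play_rows(rows=[[0,0.2,-0.2,0],[0,0.2,-0.4,0],[0,0.2,-0.4,0]])

```text
time_s: 9.03
eef_pos: [532.5, -104.2, 240.5]
orientation: [0.002, 0.047, 0.999, 0.0]
contact_force: [-5.2, 10.9, 31.6]
width: 0.147
grasp_force: 41.7
```

Request:
play_rows(rows=[[0,0,0.4,0],[0,0,0.4,0],[0,0,0.4,0],[0,0,0.4,0]], fingers=0)

```text
time_s: 9.37
eef_pos: [531.7, -104.8, 240.1]
orientation: [-0.001, 0.047, 0.999, -0.0]
contact_force: [0.1, -0.3, 0.3]
width: 0.499
grasp_force: 0.0
```

Request:
play_rows(rows=[[0,0,2,0],[0,0,5,0],[0,0,8,0],[0,0,10,0],[0,0,10,0]])

```text
time_s: 9.78
eef_pos: [532.5, -104.9, 345.1]
orientation: [0.002, 0.047, 0.999, -0.001]
contact_force: [0.6, -0.1, 0.1]
width: 0.503
grasp_force: 0.0
```

Request:
play_rows(rows=[[0,0,0,0],[0,0,0,0]])

```text
time_s: 9.95
eef_pos: [531.8, -104.6, 339.6]
orientation: [-0.001, 0.047, 0.999, 0.0]
contact_force: [-0.3, -0.1, -0.7]
width: 0.502
grasp_force: 0.0
```

```bash
python3 - <<'E'
from h import *
import pickle
s=arm.get_state();f=optics.grab_frame("wrist");cv2.imwrite("pics/w3.png",f[:,:,::-1]);pickle.dump(s,open("s3.pkl","wb"));print(s['eef_pos'],s['joint_positions'][5],s['contact_force'])
E
```

```text
[ 531.81421054 -104.62735056  339.58104535] -1.717224890715768 [-0.32982621 -0.06713476 -0.73788341]
```

View pics/w3.png

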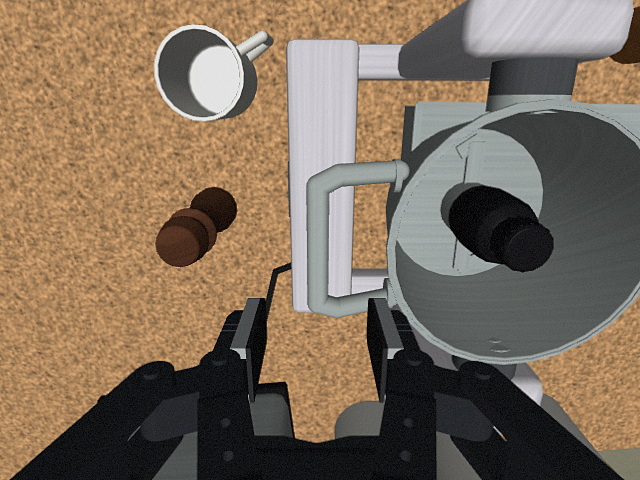

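The bowl is upright and empty: the bar is near (318,243) and the knob top centre near (527,245), with no shallots left.

```bash
python3 - <<'E'
from h import *
import pickle
np.set_printoptions(precision=1,suppress=True)
s=pickle.load(open("s3.pkl","rb"))
im=cv2.imread("pics/w3.png")[195:290,480:570]
m=((im.max(2)>16)&(im.max(2)<34)).astype(np.uint8)
print(wz((527,245),s,238.5),wz((318,243),s,235))
s1=pickle.load(open("s1.pkl","rb"))
(a,d),(b,e)=wray((466,246),s1),wray((527,245),s)
r=np.linalg.lstsq(np.c_[d,-e],b-a,rcond=None)[0];print(a+d*r[0],b+e*r[1])
E
```

```text
[544.8  29.6 238.5] [ 532.1 -102.6  235. ]
[543.6  28.  241.5] [543.5  28.  241.4]
```

Request:
play_rows(rows=[[1.3,13.5,0,0],[1.3,13.5,0,0],[1.3,13.5,0,0],[1.3,13.5,0,0],[1.3,13.5,0,0]], fingers=-0.2)

```text
time_s: 10.42
eef_pos: [544.8, 33.0, 339.5]
orientation: [-0.001, 0.046, 0.999, 0.0]
contact_force: [-0.2, -0.5, -0.5]
width: 0.599
grasp_force: 0.0
```

Request:
play_rows(rows=[[0,0,-2,0],[0,0,-4,0],[0,0,-6,0],[0,0,-8,0],[0,0,-8,0]])

```text
time_s: 10.83
eef_pos: [543.7, 29.5, 256.0]
orientation: [-0.003, 0.048, 0.999, -0.0]
contact_force: [-0.3, 0.3, -0.9]
width: 0.6
grasp_force: 0.0
```

Request:
play_rows(rows=[[0,0,0,0],[0,0,0,0]])

```text
time_s: 11.0
eef_pos: [545.1, 29.9, 262.0]
orientation: [0.0, 0.048, 0.999, -0.0]
contact_force: [-0.1, 0.5, 0.1]
width: 0.598
grasp_force: 0.0
```

Request:
play_rows(rows=[[0,0,-0.8,0],[0,0,-1.6,0],[0,0,-2.4,0],[0,0,-2.4,0],[0,0,-2.4,0]])

```text
time_s: 11.42
eef_pos: [544.8, 30.4, 236.4]
orientation: [-0.001, 0.047, 0.999, -0.0]
contact_force: [-0.7, 0.7, 0.3]
width: 0.597
grasp_force: 0.0
```

Request:
play_rows(rows=[[0,0,0,0],[0,0,0,0],[0,0,0,0]])

```text
time_s: 11.67
eef_pos: [545.1, 30.5, 237.4]
orientation: [0.0, 0.047, 0.999, 0.0]
contact_force: [0.5, 0.2, 0.5]
width: 0.6
grasp_force: 0.0
```

Request:
play_rows(rows=[[0,0,-0.25,0],[0,0,-0.25,0],[0,0,-0.25,0]])

```text
time_s: 11.92
eef_pos: [544.9, 30.4, 234.4]
orientation: [-0.0, 0.047, 0.999, 0.0]
contact_force: [-0.5, -0.3, -0.5]
width: 0.602
grasp_force: 0.0
```

Request:
play_rows(rows=[[0,0,0,0],[0,0,0,0],[0,0,0,0],[0,0,0,0],[0,0,0,0]], fingers=1, newtons=60)

```text
time_s: 12.33
eef_pos: [545.0, 30.4, 234.6]
orientation: [0.0, 0.047, 0.999, -0.0]
contact_force: [-1.0, -0.2, 1.3]
width: 0.376
grasp_force: 59.3
```

Request:
play_rows(rows=[[0,0,0,5],[0,0,0,10],[0,0,0,15],[0,0,0,20],[0,0,0,20]])

```text
time_s: 12.75
eef_pos: [545.1, 30.5, 234.9]
orientation: [0.0, -0.129, 0.992, -0.0]
contact_force: [0.5, -0.3, 3.0]
width: 0.379
grasp_force: 59.9
```

```bash
python3 -c "
from h import *
s=arm.get_state();print(s['wrist_torque'],s['contact_force'],s['eef_pos'],s['joint_positions'][5],s['orientation'])"
```

```text
[0.01353443 0.00882351 0.07537714] [ 0.46124604 -0.28912387  2.98764428] [545.10944646  30.45714855 234.89822386] -1.8203723599463835 [ 3.63694154e-04 -1.28960407e-01  9.91649677e-01 -1.73752981e-05]
```

Request:
play_rows(rows=[[0,0,0,5],[0,0,0.05,10],[0,0,0.05,15],[0,0,0.05,20]])

```text
time_s: 13.08
eef_pos: [545.0, 30.4, 235.3]
orientation: [0.0, -0.298, 0.955, -0.0]
contact_force: [0.3, 0.0, 3.3]
width: 0.38
grasp_force: 59.9
```

```bash
python3 -c "
from h import *
s=arm.get_state();print(s['wrist_torque'],s['contact_force'],s['eef_pos'],s['joint_positions'][5],s['orientation'])"
```

```text
[ 0.01823975 -0.040384   -0.10783693] [0.28375042 0.03027244 3.28044378] [545.04998947  30.42219935 235.28074879] -2.1659673583448584 [ 2.13984851e-04 -2.97533882e-01  9.54711232e-01 -8.26626960e-05]
```

Request:
play_rows(rows=[[0,0,0,5],[0,0,0.05,10],[0,0,0.05,15],[0,0,0.05,20],[0,0,0.05,20]])

```text
time_s: 13.5
eef_pos: [545.1, 30.2, 235.8]
orientation: [0.0, -0.459, 0.888, -0.0]
contact_force: [2.2, -2.4, 4.0]
width: 0.377
grasp_force: 59.9
```

Request:
play_rows(rows=[[0,0,0.2,0],[0,0,0.4,0],[0,0,0.6,0],[0,0,0.6,0]])

```text
time_s: 13.83
eef_pos: [545.0, 30.4, 241.7]
orientation: [-0.0, -0.458, 0.889, -0.0]
contact_force: [1.3, -3.2, -1.2]
width: 0.374
grasp_force: 59.7
```

Request:
play_rows(rows=[[0,0,1,0],[0,0,2.5,0],[0,0,4,0],[0,0,5.5,0],[0,0,6,0]])

```text
time_s: 14.25
eef_pos: [545.4, 30.6, 305.5]
orientation: [0.002, -0.458, 0.889, -0.001]
contact_force: [0.2, -0.8, -0.7]
width: 0.377
grasp_force: 60.3
```

Request:
play_rows(rows=[[0,0,1.5,0],[0,0,3,0],[0,0,4.5,0],[0,0,6,0],[0,0,6,0]])

```text
time_s: 14.67
eef_pos: [545.4, 30.4, 365.5]
orientation: [0.002, -0.458, 0.889, -0.001]
contact_force: [-0.2, 0.4, -1.3]
width: 0.375
grasp_force: 60.3
```

Request:
play_rows(rows=[[0,0,0,0],[0,0,0,0],[0,0,0,0],[0,0,0,0],[0,0,0,0]])

```text
time_s: 15.08
eef_pos: [544.8, 30.4, 360.9]
orientation: [-0.0, -0.458, 0.889, 0.0]
contact_force: [0.4, 0.7, -1.2]
width: 0.374
grasp_force: 60.3
```

Request:
play_rows(rows=[[0,0,0,0],[0,0,0,0],[0,0,0,0],[0,0,0,0],[0,0,0,0]])

```text
time_s: 15.5
eef_pos: [544.9, 30.4, 361.5]
orientation: [-0.0, -0.458, 0.889, -0.0]
contact_force: [-0.8, 1.3, -1.5]
width: 0.373
grasp_force: 60.3
```

```bash
python3 - <<'E'
from h import *
f=optics.grab_frame("scene");cv2.imwrite("pics/s4.png",cv2.resize(f[150:420,200:480,::-1],None,fx=2,fy=2))
s=arm.get_state();print(s['eef_pos'],s['contact_force'],s['grasp_force'],s['width'])
E
```

```text
[544.95314072  30.42905839 361.51750831] [ 0.26303441  0.52424993 -1.82021156] 60.30807137489319 0.3714893820267864
```

View pics/s4.png

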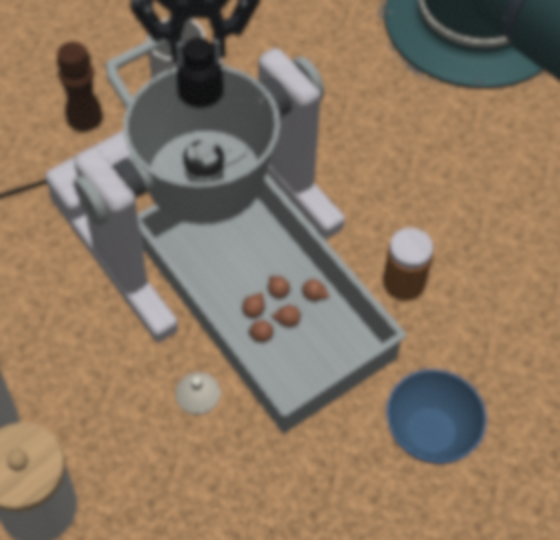

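The gripper holds the cap at about (200,75), clear above the upright bowl. The hub is bare at (205,155) and all five shallots are in the pan.

```bash
python3 -c "
from rig import arm
print(arm.job_done())"
```

```text
the job is handed in; nothing more can be done
None
```

I handed the job in at about 16 s (limit 72 s), but no verdict came back: the last picture shows all five shallots in the pan, the bowl upright, and the gripper holding the unscrewed cap still, about 60 mm above the rim.

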